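# Put the scraper away in its sloping slot

### The job

Put the flat scraper away: it lies with its handle under the low steel riser and belongs blade first in the sloping slot of the bench holder, pushed fully home until the handle meets the slot's mouth, and left there. The handled pail of bolts left on the holder's step is in the way: lift it off, keep it upright, and leave it standing on the bench top right beside the holder. Leave the filter, the battery pack, the carburettor and the screwdriver where they are.

Things in the scene. Friction and masses are not known exactly. Their poses are not given: they have to be found in the camera images.
- scraper: flat scraper: black box-shaped handle 110 long x 26 wide x 20 thick, steel blade 75 x 40 wide x 5 thick going on from it at mid-thickness. Lies flat, handle wholly under the riser, most of the blade (midplane 10 mm up) showing. Origin on the underside below the shoulder (where blade and handle meet), +x to the blade's tip, y across, z up. About 200 g; centre of mass 23 mm behind the shoulder.
- scraper_shoulder (a point): centre of the shoulder, where blade and handle meet, 10 mm above the scraper's underside; axes as the scraper
- scraper_tip (a point): middle of the blade's front edge, 75 mm ahead of the shoulder
- riser: fixed low grey steel riser (a bridge over the bench), 140 deep x 146 wide x 39 high, open only in front; inside 130 wide x 34 high x 134 deep. Origin on the bench under the middle of its open front edge; the opening faces -x, the riser extends to +x; y along the opening.
- holder: fixed bench holder: base plate 84 wide x 14 thick, x = -43 to 152 mm. Its front part is the flat step on which the pail stands; the sloping slot block stands on the rear part, highest edge 82 mm above the bench. Origin on the bench under the step's middle; +x level, towards the slot (the way the scraper goes in), z up.
- slot: the holder's sloping slot block, 88 long x 64 wide x 36 thick, 30 degrees to level. Origin in the centre of the slot's mouth, 66 mm above the bench, 47 mm beyond the step's middle; +x along the slot, inwards and down, y across it, z square to it, upwards. Slot 44 wide (y) x 8.4 high (z) x 82 deep; the mouth's face is square to it, so the scraper's handle stops there.
- pail: small steel pail of bolts, rim 56 mm diameter (foot 50), 62 high, with a rigid arched handle: the grip is a level bar 10 wide (x) x 61 long (y) x 8 thick, its top 102 mm above the foot. Origin under the foot's centre, z up, bar along y. About 250 g. Starts on the holder's step, 14 mm above the bench.
- pail_handle (a point): middle of the pail's handle bar, 98 mm above its foot
- filter: bystander: round pleated air filter, 58 mm diameter x 55 high, standing on the bench; origin under its centre
- battery: bystander: battery pack 75 (x) x 60 (y) x 59 high on the bench; origin under its centre
- screwdriver: bystander: short screwdriver lying on the bench beside the holder: handle 70 long x 22 x 22, shaft 60 long x 6 thick; origin under the place where they meet, +x to the shaft's tip
- carburettor: bystander: small metal carburettor, 36 (x) x 63 (y) x 38 high, standing on top of the riser; origin under its centre
There are look-alikes about, which are no part of the job. What is shaped like the scraper but orange is not meant.

How it is judged:
At the end, for the whole second after the job is handed in: The scraper rests in the holder's slot, blade first, in line with it within 0.14 rad, its shoulder within 8 mm of the mouth along the slot and 6 mm across. The pail stands upright (within 0.1 rad) on the bench top, its centre within 300 mm of the holder's origin. Both are at rest (x of scraper_shoulder in the frame of slot between -0.008 and 0.005 m and y of scraper_shoulder in the frame of slot between -0.006 and 0.006 m and z of scraper_shoulder in the frame of slot between -0.006 and 0.006 m and angle between the x axis of scraper and the x axis of slot, either way round below 0.14 rad and x of scraper_tip in the frame of slot above 0.06 m and linear speed of each of scraper, pail below 0.02 m/s and height (world z) of pail below 0.006 m and angle between pail's own z axis and vertical below 0.1 rad and horizontal distance between pail and holder below 0.3 m); the robot touches nothing.
It fails at once if the pail is tipped by more than 0.6 rad (angle between pail's own z axis and vertical above 0.6 rad).
It fails at once if the filter, battery pack, carburettor or screwdriver is moved by more than 30 mm (distance of any of filter, battery, carburettor, screwdriver from where it was at the start of the episode above 0.03 m).
It also fails if it takes over 67 s, if anything falls off the work surface, if the arm or the gripper's body presses on something with over 40 N, if the wrist force passes 120 N, or if a joint passes its speed limit or range.

### The arm

A 6-joint arm with a two-finger parallel gripper is mounted at the origin on the work surface. World frame = base frame: x ahead of the robot, y to its left, z up, the work surface at z = 0. Lengths are in m, angles in rad, forces in N, time in s.
With the tool pointing down it reaches from about 0.3 to 0.875 m from the base axis. Payload 6.4 kg.
Tool frame: the origin (TCP) lies at the centre of the arm's flange, where the gripper is bolted on; the fingertips stand 173 mm ahead of it and the grasp point (between the pads) lies 155 mm ahead of it (ctrl.pinch_z is the distance from the TCP to the grasp point, in m); z points along the fingers, y is the direction in which the jaws open and shut (so a half turn about z gives the same grasp; the last joint's range is limited). The gripper opens to 85 mm and grips with 20 to 120 N. Pads are 22 mm wide; open, the fingers measure 114 mm over their backs; the gripper's body (76 mm by 85 mm) begins 54 mm behind the grasp point. The pads swing forward as they close: fully open they stand 13 mm farther back than shut.
Start: joints at [0.945, 0.181, 1.607, -0, 1.354, -0.206], TCP at [0.234, 0.525, 0.405] pointing down, gripper open.
Joint ranges: [-2.99, 2.99], [-0.89, 2.07], [0.3, 2.58], [-1.14, 4.28], [0, 2.63], [-3.12, 3.12]. Speed limits (rad/s): [2.57, 2.57, 3.01, 3.14, 3.14, 3.14].

### API

Orientations are given as a unit quaternion [w, x, y, z].
In Python, from bench import ctrl gives the robot as it stands.
- The arm moves only by the tool drive_tool, never from a script. Its argument "commands" is a list that holds one entry, the list of rows, each a list of 7 numbers: the shift along the tool's x, y, z in units of 50 mm (1.0 is 50 mm), then the turn, a rotation vector about the tool's x, y, z in units of 8 degrees (1.0 is 8 degrees), then the closure in counts, from 0 (fully open) to 255 (shut). A call has 1 to 10 rows; each row shifts and turns the commanded pose from where the row before left it, along the tool's axes as they then stand; what a row does not reach is not made up. A row lasts 1/10 s, in which the tool goes at most 50 mm and 8.59 degrees, less where a joint would pass 70% of its speed; a pose out of reach is approached as far as the arm can. A call is refused whole if a number of a shift passes 1 or a number of a turn 1, either way. A call with a gripper value outside its range is refused whole. The fingers move at their own pace and stop on an object; the grip force is fixed at half the most. Time passes only in rows, so rows that do not move let the fingers close. It gives the time, the measured TCP pose, the force and the opening at its end, in the units of the state.
- ctrl.get_obs(): the state, without advancing time (a new reading comes with each control period).
- ctrl.camera(name): name is "scene" or "top"; returns a dict with "pixels" (480x640x3 uint8, red, green, blue), "depth" (480x640 float32, m along the optical axis (not along the pixel's ray), 0 where there is no reading), "intrinsics" (3x3 intrinsics, pixels), "R" (3x3) and "t" (3): a world point X has camera coordinates R X + t. Camera axes: x right, y down, z forward; pixel columns grow to the right and rows downward; lengths in m; the calibration is good to about 2 mm. A picture is of the moment at which its call begins.
- ctrl.hand_in(): hands the job in, once; it reports no verdict.
The state is a dict: "time_s": time; "q": joint angles; "dq": joint speeds; "joint_efforts": joint torques, N m; "eef_pos": TCP position; "eef_rot": TCP orientation; "wrist_force": force on the tool from outside, world axes, zero at the start; "torque": the same for the moment, N m; "opening": opening from 0.0 (shut) to 1.0 (fully open).
Only numpy, scipy, OpenCV 4.12 (cv2) and the standard library are available. Lean on these libraries where they do the work, as an engineer would, in place of code of your own. Each camera call takes 0.05 s, during which the arm holds its last target. There are 200 camera calls.

## Working session

There is one attempt and no reset: what is moved stays moved. The work goes in short steps, Python scripts to look and compute and a tool call to move; the robot and the scene stay as the last step left them, time stands still between calls to the robot, and variables do not carry over. Pictures are saved under pics/ and viewed, about 8 in all and at most 12, crops included, and the job is handed in when it is done.

Besides the shell and the picture viewer there is one more tool, called as name(argument=value, ...), one argument or row to a line, values as JSON. drive_tool: Moves the arm, as the interface text tells. Its arguments: {"type":"object","properties":{"commands":{"type":"array","items":{"type":"array","items":{"type":"array","items":{"type":"number"}}}}},"required":["commands"]}

```bash
mkdir -p pics; ls; cat > h.py <<'E'
import numpy as np, cv2
from bench import ctrl
def cam(n):
    c=ctrl.camera(n); return c
def pts(c):
    K=c["intrinsics"];d=c["depth"];v,u=np.mgrid[0:480,0:640]
    P=np.stack([(u-K[0,2])/K[0,0]*d,(v-K[1,2])/K[1,1]*d,d],-1)
    return (P-c["t"])@c["R"]
E
python3 - <<'E'
from h import *
for n in("scene","top"):
    c=cam(n); cv2.imwrite(f"pics/{n}0.png",c["pixels"][:,:,::-1])
    np.savez(f"pics/{n}0.npz",**c); print(n,c["intrinsics"].round(1).tolist(),(-c["R"].T@c["t"]).round(3),c["R"].round(3).tolist())
o=ctrl.get_obs();print(o, ctrl.pinch_z)
E
```

```text
pics
scene [[566.7, 0.0, 327.3], [0.0, 566.7, 238.0], [0.0, 0.0, 1.0]] [ 1.435 -0.43   0.924] [[0.444, 0.896, 0.012], [0.556, -0.265, -0.788], [-0.702, 0.357, -0.616]]
top [[544.2, 0.0, 324.4], [0.0, 544.2, 235.6], [0.0, 0.0, 1.0]] [0.344 0.026 1.256] [[-0.014, -1.0, -0.014], [-0.993, 0.016, -0.115], [0.115, 0.012, -0.993]]
{'time_s': 0.1, 'q': array([ 9.44714821e-01,  1.81445323e-01,  1.60791174e+00, -5.43720348e-06,
        1.35380400e+00, -2.06301059e-01]), 'dq': array([-0.00096597, -0.00031912, -0.00051158,  0.00021698, -0.00107186,
        0.00150234]), 'joint_efforts': array([ 5.20567919e-04, -4.45873868e+01, -3.52239382e+01, -3.45784283e-04,
        4.11417423e-03, -4.33700086e-05]), 'eef_pos': array([0.23419362, 0.52489243, 0.40388428]), 'eef_rot': array([-3.14608438e-04,  2.08351895e-01,  9.78053615e-01, -7.18330192e-04]), 'wrist_force': array([ 0.06564929, -0.5034336 ,  0.50504463]), 'torque': array([ 0.01576475, -0.05854533,  0.0120384 ]), 'opening': 0.9983896312133701} 0.1547
```

View pics/scene0.png

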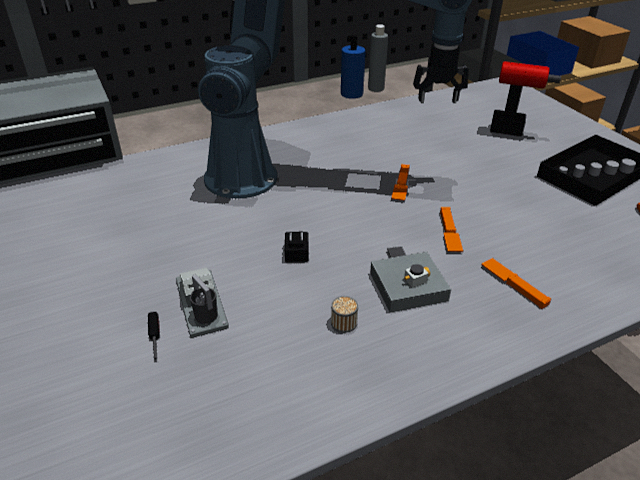

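View pics/top0.png

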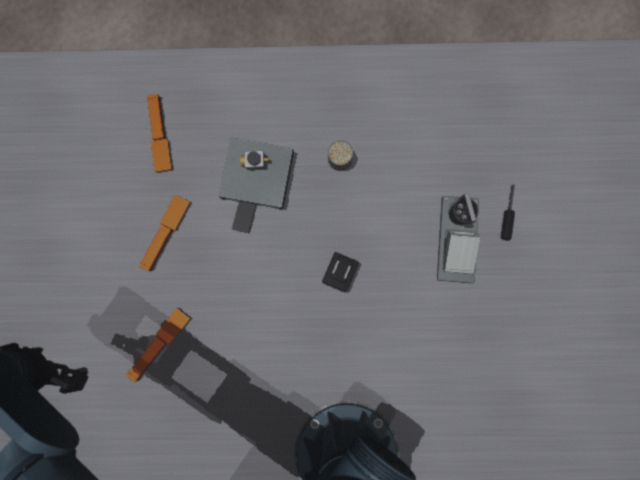

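Both views agree on the layout. In the top view the holder is at (460,240) with the pail at (463,210) and its slot block at (462,253). The riser is at (257,172), with the scraper's blade showing at (244,217). The filter is at (341,155), the battery at (342,272) and the screwdriver at (508,215). Orange look-alikes are on the left.

```bash
python3 - <<'E'
from h import *
D={n:dict(np.load(f"pics/{n}0.npz")) for n in("top","scene")}
for n,c in D.items():
    c["P"]=pts(c)
def rect(p):
    r=cv2.minAreaRect((p[:,:2]*1000).astype(np.float32)); return np.round(r[0],1),np.round(r[1],1),round(r[2],1)
for n,c in D.items():
    P=c["P"].reshape(-1,3); rgb=c["pixels"].reshape(-1,3).astype(int)
    P0=P[(P[:,0]>.4)&(P[:,0]<.8)&(P[:,1]<0.3)&(P[:,1]>-.45)]
    print(n,"bench z",np.median(P0[abs(P0[:,2])<.01][:,2]))
    B=lambda x0,x1,y0,y1,z0,z1:(P[:,0]>x0)&(P[:,0]<x1)&(P[:,1]>y0)&(P[:,1]<y1)&(P[:,2]>z0)&(P[:,2]<z1)
    m=B(.35,.75,-.32,-.15,.009,.14); print("holder all",m.sum(),rect(P[m]))
    m=B(.35,.75,-.32,-.15,.009,.018); print("plate",m.sum(),rect(P[m]),np.median(P[m][:,2]))
    m=B(.35,.75,-.32,-.15,.108,.125); print("bar",m.sum(),rect(P[m]),P[m].mean(0).round(4))
    m=B(.4,.8,.08,.35,.034,.044); print("riser",m.sum(),rect(P[m]),P[m].mean(0).round(4))
    m=B(.4,.75,.1,.3,.006,.018)&(rgb.max(1)<90); print("blade",m.sum(),m.sum() and (rect(P[m]),P[m].mean(0).round(4)))
    # slot block top plane
    m=B(.35,.6,-.32,-.15,.025,.09)&(rgb.min(1)>110)
    q=P[m]; 
    if len(q)>30:
        u,s,v=np.linalg.svd(q-q.mean(0),full_matrices=False); print("blocktop",len(q),q.mean(0).round(4),v.round(3),s[2]/len(q)**.5,rect(q),q[:,2].min(),q[:,2].max())
t=D["top"]["pixels"][:,:,::-1];s=D["scene"]["pixels"][:,:,::-1]
a=cv2.resize(t[180:300,415:535],(400,400),interpolation=2);b=cv2.resize(s[250:350,140:240],(400,400),interpolation=2)
d=cv2.resize(t[130:250,205:325],(400,200*2),interpolation=2);e=cv2.resize(s[220:320,360:460],(400,400),interpolation=2)
cv2.imwrite("pics/crops.png",cv2.resize(np.vstack([np.hstack([a,b]),np.hstack([d,e])]),(600,600)))
E
```

```text
top bench z 0.0009854820559737866
holder all 3196 (array([ 540.6, -233.7]), array([157.4, 318.3]), 84.6)
plate 1059 (array([ 540.6, -233.7]), array([157.4, 318.3]), 84.6) 0.014494860299187371
bar 151 (array([ 533.2, -268.4]), array([61.4, 11.5]), 12.3) [ 0.5324 -0.2675  0.1161]
riser 3245 (array([634.1, 196.7]), array([146.8, 141.1]), 78.7) [0.63   0.1961 0.0397]
blade 553 ((array([586.2, 176.1]), array([101.6, 216.6]), 32.7), array([0.543 , 0.2193, 0.0131]))
blocktop 1106 [ 0.439  -0.2605  0.061 ] [[-0.881  0.091 -0.464]
 [ 0.098  0.995  0.01 ]
 [-0.462  0.037  0.886]] 0.004346912812746487 (array([ 442.3, -260.7]), array([64.5, 87.9]), 85.0) 0.03243133473839306 0.0874343272913232
scene bench z -0.0016555520547782373
holder all 2259 (array([ 477.3, -265.8]), array([ 83.9, 198.9]), 84.4)
plate 834 (array([ 477.3, -265.8]), array([ 83.9, 198.9]), 84.4) 0.012164123511463659
bar 117 (array([ 534.6, -269.9]), array([63.7, 11.1]), 13.2) [ 0.5358 -0.2702  0.1134]
riser 2052 (array([635.1, 194.1]), array([149.3, 146.5]), 78.7) [0.6372 0.1892 0.0374]
blade 429 ((array([602.1, 199.7]), array([146.8, 212. ]), 79.5), array([0.6306, 0.1848, 0.0114]))
blocktop 426 [ 0.4613 -0.2646  0.0627] [[ 0.955 -0.107  0.276]
 [ 0.098  0.994  0.047]
 [-0.279 -0.017  0.96 ]] 0.008708558175704983 (array([ 457.7, -263.4]), array([ 63.8, 125. ]), 83.8) 0.03363652691152495 0.08279627866155412
```

View pics/crops.png

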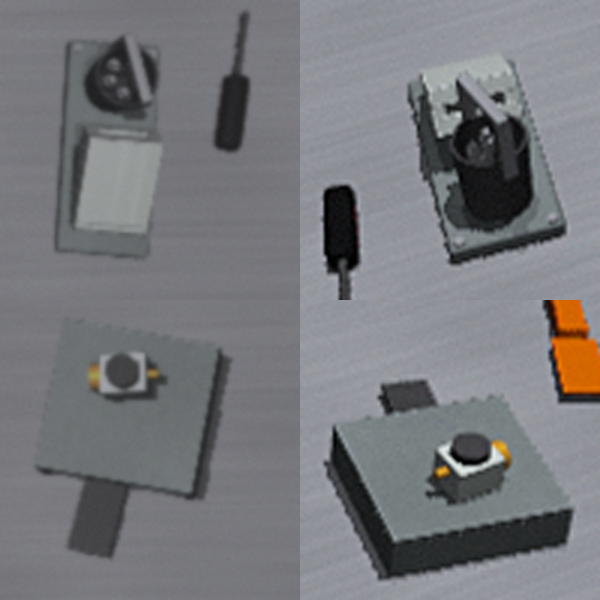

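The crops show the pail's bar running roughly along world x, the blade sticking out of the riser towards the robot, and the slot mouth facing the pail. Next I refine the blade and holder measurements and set up the pose helper.

```bash
cat >> h.py <<'E'
from scipy.spatial.transform import Rotation as Ro
def ray(c,uv,z):
    K=c["intrinsics"];uv=np.atleast_2d(uv).astype(float)
    d=np.c_[(uv[:,0]-K[0,2])/K[0,0],(uv[:,1]-K[1,2])/K[1,1],np.ones(len(uv))]@c["R"]
    o=-c["R"].T@c["t"]; return o+d*((z-o[2])/d[:,2])[:,None]
def tool(y,z):
    "rotation from tool y (jaws) and tool z"
    z=np.array(z,float)/np.linalg.norm(z);y=np.array(y,float);y=y-z*(y@z);y/=np.linalg.norm(y)
    return Ro.from_matrix(np.c_[np.cross(y,z),y,z])
def now():
    o=ctrl.get_obs(); q=o["eef_rot"]; return o,o["eef_pos"],Ro.from_quat(np.r_[q[1:],q[0]])
def go(p_pinch,R,pz=.1547):
    "shift/turn units from the present pose to pinch at p, orientation R"
    o,p,R0=now(); t=np.array(p_pinch)-pz*R.as_matrix()[:,2]
    print("TCP",p.round(4),"->",t.round(4),"world d(mm)",((t-p)*1000).round(1),"shift u",(R0.inv().apply(t-p)/.05).round(3),"turn u",np.degrees((R0.inv()*R).as_rotvec()/8).round(3))
    print("tool xyz cols",R0.as_matrix().round(3).tolist(),"F",o["wrist_force"].round(1),"open",round(o["opening"],3),"t",o["time_s"],"q",o["q"].round(2))
E
python3 - <<'E'
from h import *
def rect(p):
    r=cv2.minAreaRect((p[:,:2]*1000).astype(np.float32)); return np.round(r[0],1),np.round(r[1],1),round(r[2],1)
for n in("top","scene"):
    c=dict(np.load(f"pics/{n}0.npz"));P=pts(c);px=c["pixels"].astype(int)
    B=lambda x0,x1,y0,y1,z0,z1:(P[...,0]>x0)&(P[...,0]<x1)&(P[...,1]>y0)&(P[...,1]<y1)&(P[...,2]>z0)&(P[...,2]<z1)
    m=B(.35,.6,-.33,-.21,.008,.02); print(n,"plate",rect(P[m]))
    m=B(.45,.6,.15,.3,-.01,.025)&(px.max(2)<85)
    k,l,st,_=cv2.connectedComponentsWithStats(m.astype(np.uint8))
    i=1+st[1:,4].argmax(); v,u=np.nonzero(l==i)
    q=ray(c,np.c_[u,v],.0125); print("blade px",st[i],rect(q),q.mean(0).round(4))
    r=cv2.minAreaRect((q[:,:2]*1000).astype(np.float32));print(cv2.boxPoints(r).round(1).tolist())
    m=(B(.58,.72,-.06,.06,.045,.065)); print("filter",rect(P[m]))
    m=(B(.35,.5,-.1,.1,.045,.07)); print("batt",rect(P[m]))
    m=(B(.3,.7,-.45,-.315,.01,.03)); print("driver",rect(P[m]))
bar=np.array([.977,.213,0])
print("PAIL");go([.5335,-.2687,.112],tool([-.213,.977,0],[0,0,-1]));go([.5335,-.2687,.112],tool([.213,-.977,0],[0,0,-1]))
E
```

```text
top plate (array([ 481.5, -267. ]), array([ 92.2, 207.1]), 85.2)
blade px [233 199  45  34 590] (array([532. , 207.3]), array([102.5,  71.4]), 79.0) [0.5379 0.2236 0.0125]
[[487.1000061035156, 163.8000030517578], [557.2000122070312, 150.10000610351562], [576.9000244140625, 250.6999969482422], [506.70001220703125, 264.3999938964844]]
filter (array([671.7,   3.3]), array([54.4, 58.6]), 89.0)
batt (array([403.4,   8.1]), array([56.1, 72. ]), 63.3)
driver (array([ 536.4, -384.8]), array([ 23.7, 129.8]), 77.0)
scene plate (array([ 477.3, -265.8]), array([ 84. , 198.9]), 84.4)
blade px [386 247  19  11 145] (array([520.1, 225.9]), array([44.4, 35.9]), 75.4) [0.5208 0.2264 0.0125]
[[497.20001220703125, 209.0], [532.0, 199.89999389648438], [543.0999755859375, 242.89999389648438], [508.29998779296875, 251.89999389648438]]
filter (array([671.6,   1.4]), array([55.5, 59.7]), 67.8)
batt (array([409.8,   2.6]), array([35.3, 58.9]), 65.9)
driver (array([ 532.7, -376. ]), array([110.3,  95.3]), 21.7)
PAIL
TCP [0.2342 0.5249 0.4039] -> [ 0.5335 -0.2687  0.2667] world d(mm) [ 299.3 -793.6 -137.2] shift u [-11.936 -12.05    2.758] turn u [-0.01  -0.006 -4.544]
tool xyz cols [[-0.913, 0.408, -0.001], [0.408, 0.913, -0.001], [0.0, -0.002, -1.0]] F [ 0.1 -0.5  0.5] open 0.998 t 0.1 q [ 0.94  0.18  1.61 -0.    1.35 -0.21]
TCP [0.2342 0.5249 0.4039] -> [ 0.5335 -0.2687  0.2667] world d(mm) [ 299.3 -793.6 -137.2] shift u [-11.936 -12.05    2.758] turn u [-7.0000e-03  1.3000e-02  1.7956e+01]
tool xyz cols [[-0.913, 0.408, -0.001], [0.408, 0.913, -0.001], [0.0, -0.002, -1.0]] F [ 0.1 -0.5  0.5] open 0.998 t 0.1 q [ 0.94  0.18  1.61 -0.    1.35 -0.21]
```

drive_tool(
  commands=[
    [[-0.7,-0.7,0,0,0,0,0],[-0.7,-0.7,0,0,0,0,0],[-0.7,-0.7,0,0,0,0,0],[-0.7,-0.7,0,0,0,0,0],[-0.7,-0.7,0,0,0,0,0],[-0.7,-0.7,0,0,0,0,0],[-0.7,-0.7,0,0,0,0,0],[-0.7,-0.7,0,0,0,0,0],[-0.7,-0.7,0,0,0,0,0],[-0.7,-0.7,0,0,0,0,0]],
  ],
)

```text
time_s: 1.1
eef_pos: [0.4113, 0.0609, 0.4047]
eef_rot: [0.0, 0.208, 0.978, 0.0]
wrist_force: [1.7, 0.2, 0.1]
opening: 0.998
```

drive_tool(
  commands=[
    [[-0.7,-0.7,0,0,0,0,0],[-0.7,-0.7,0,0,0,0,0],[-0.7,-0.7,0,0,0,0,0],[-0.7,-0.7,0,0,0,0,0],[-0.7,-0.7,0,0,0,0,0],[-0.7,-0.7,0,0,0,0,0],[-0.7,-0.7,0,0,0,-0.9,0],[0,0,0,0,0,-1,0],[0,0,0,0,0,-1,0],[0,0,0,0,0,-1,0]],
  ],
)

```text
time_s: 2.1
eef_pos: [0.535, -0.2614, 0.4036]
eef_rot: [-0.001, -0.065, 0.998, 0.001]
wrist_force: [-0.1, -0.5, 0.1]
opening: 0.997
```

```bash
python3 - <<'E'
from h import *
go([.5335,-.2687,.112],tool([-.213,.977,0],[0,0,-1]))
# blade from the top view, now unshadowed
c=cam("top");np.savez("pics/top1.npz",**c);cv2.imwrite("pics/t1.png",cv2.resize(c["pixels"][120:280,190:330,::-1],(560,640))[:600])
E
```

```text
TCP [ 0.535  -0.2614  0.4036] -> [ 0.5335 -0.2687  0.2667] world d(mm) [  -1.5   -7.3 -136.9] shift u [ 0.046 -0.145  2.738] turn u [ 0.01  -0.009 -0.61 ]
tool xyz cols [[-0.992, -0.129, -0.001], [-0.129, 0.992, 0.001], [0.001, 0.001, -1.0]] F [-0.1 -0.5  0.1] open 0.997 t 2.1 q [-0.65  0.23  1.55  0.    1.36 -2.35]
```

View pics/t1.png

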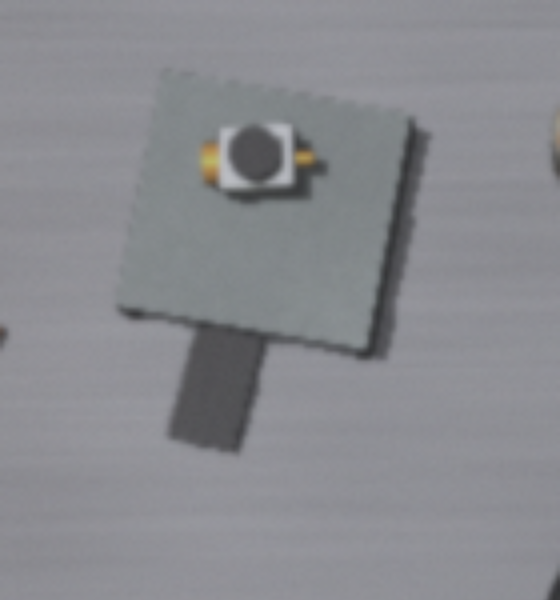

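The blade is clear now. In crop pixels its tip corners are (169,436) and (240,452), and it meets the riser edge at (198,325) and (266,343). Descending onto the pail bar.

drive_tool(
  commands=[
    [[0.045,-0.145,0,0,0,-0.6,0],[0,0,0.5,0,0,0,0],[0,0,0.8,0,0,0,0],[0,0,0.8,0,0,0,0],[0,0,0.45,0,0,0,0],[0,0,0.2,0,0,0,0],[0,0,0,0,0,0,0]],
  ],
)

```text
time_s: 2.85
eef_pos: [0.5334, -0.2678, 0.2657]
eef_rot: [-0.001, -0.103, 0.995, 0.001]
wrist_force: [-0.3, 0.3, 0.5]
opening: 1.005
```

```bash
python3 - <<'E'
from h import *
go([.5335,-.2687,.112],tool([-.213,.977,0],[0,0,-1]))
c=dict(np.load("pics/top1.npz"))
uv=np.array([[169,436],[240,452],[198,325],[266,343]])/4.+[189.6,119.6]
q=ray(c,uv,.0125)*1000;print(q.round(1).tolist())
tip=(q[0]+q[1])/2;b=(q[2]+q[3])/2;print("tip",tip.round(1),"at riser",b.round(1),"w",np.linalg.norm(q[0]-q[1]),"axis",((tip-b)/np.linalg.norm(tip-b)).round(3),"len",np.linalg.norm(tip-b))
# red-channel threshold of the blade with subpixel rectangle
px=c["pixels"].astype(int).sum(2);m=np.zeros((480,640),np.uint8);m[205:235,225:260]=(px[205:235,225:260]<300)
v,u=np.nonzero(m);q=ray(c,np.c_[u,v],.0125)[:,:2]*1000;r=cv2.minAreaRect(q.astype(np.float32));print(r,cv2.boxPoints(r).tolist(),q.mean(0))
E
```

```text
TCP [ 0.5334 -0.2678  0.2657] -> [ 0.5335 -0.2687  0.2667] world d(mm) [ 0.1 -0.9  1. ] shift u [ 0.002 -0.017 -0.021] turn u [ 0.017 -0.015 -0.054]
tool xyz cols [[-0.979, -0.206, -0.003], [-0.206, 0.979, 0.002], [0.002, 0.002, -1.0]] F [-0.3  0.3  0.5] open 1.005 t 2.85 q [-0.66  0.39  1.65 -0.    1.11 -2.44]
[[507.4, 255.4, 12.5], [497.5, 214.3, 12.5], [572.2, 238.9, 12.5], [560.9, 199.3, 12.5]]
tip [502.5 234.9  12.5] at riser [566.5 219.1  12.5] w 42.289052612072275 axis [-0.971  0.239  0.   ] len 66.0086794250467
((534.0670776367188, 224.17335510253906), (47.49351119995117, 69.14744567871094), 75.57054138183594) [[494.6665954589844, 209.79104614257812], [561.6327514648438, 192.56033325195312], [573.467529296875, 238.5556640625], [506.50140380859375, 255.786376953125]] [532.53834835 226.70290149]
```

drive_tool(
  commands=[
    [[0,0,0,0,0,0,255],[0,0,0,0,0,0,255],[0,0,0,0,0,0,255],[0,0,0,0,0,0,255],[0,0,0,0,0,0,255],[0,0,0,0,0,0,255],[0,0,0,0,0,0,255]],
  ],
)

```text
time_s: 3.55
eef_pos: [0.5341, -0.2682, 0.2678]
eef_rot: [0.0, -0.104, 0.995, -0.0]
wrist_force: [-0.2, 1.0, 5.2]
opening: 0.1
```

drive_tool(
  commands=[
    [[0,0,-0.1,0,0,0,255],[0,0,-0.2,0,0,0,255],[0,0,-0.3,0,0,0,255],[0,0,-0.3,0,0,0,255],[0,0,-0.3,0,0,0,255],[0,0,-0.1,0,0,0,255],[0,0,0,0,0,0,255]],
  ],
)

```text
time_s: 4.25
eef_pos: [0.5342, -0.2685, 0.3339]
eef_rot: [0.001, -0.104, 0.995, -0.001]
wrist_force: [-0.1, 1.1, -2.1]
opening: 0.1
```

drive_tool(
  commands=[
    [[-0.04,0.12,0,0,0,0,255],[-0.11,0.33,0,0,0,0,255],[-0.14,0.42,0,0,0,0,255],[-0.14,0.42,0,0,0,0,255],[-0.14,0.42,0,0,0,0,255],[-0.14,0.42,0,0,0,0,255],[-0.13,0.33,0,0,0,0,255],[-0.04,0.18,0,0,0,0,255],[0,0,0,0,0,0,255]],
  ],
)

```text
time_s: 5.15
eef_pos: [0.5493, -0.128, 0.3316]
eef_rot: [-0.001, -0.105, 0.994, 0.0]
wrist_force: [-0.7, -0.3, -1.8]
opening: 0.102
```

drive_tool(
  commands=[
    [[0,0,0.15,0,0,0,255],[0,0,0.3,0,0,0,255],[0,0,0.35,0,0,0,255],[0,0,0.35,0,0,0,255],[0,0,0.2,0,0,0,255],[0,0,0.1,0,0,0,255],[0,0,0.05,0,0,0,255],[0,0,0.04,0,0,0,255],[0,0,0,0,0,0,255]],
  ],
)

```text
time_s: 6.05
eef_pos: [0.5498, -0.1301, 0.2556]
eef_rot: [0.0, -0.104, 0.995, -0.0]
wrist_force: [-0.1, 0.2, -1.9]
opening: 0.103
```

drive_tool(
  commands=[
    [[0,0,0.03,0,0,0,255],[0,0,0.02,0,0,0,255],[0,0,0,0,0,0,255]],
  ],
)

```text
time_s: 6.35
eef_pos: [0.55, -0.1301, 0.2538]
eef_rot: [0.001, -0.104, 0.995, -0.0]
wrist_force: [-1.3, 1.3, 2.7]
opening: 0.103
```

drive_tool(
  commands=[
    [[0,0,0,0,0,0,150],[0,0,0,0,0,0,0],[0,0,0,0,0,0,0],[0,0,-0.1,0,0,0,0],[0,0,-0.3,0,0,0,0],[0,0,-0.6,0,0,0,0],[0,0,-0.8,0,0,0,0],[0,0,-0.6,0,0,0,0],[0,0,0,0,0,0,0]],
  ],
)

```text
time_s: 7.25
eef_pos: [0.5511, -0.1306, 0.3796]
eef_rot: [0.005, -0.104, 0.995, -0.003]
wrist_force: [-0.0, -0.3, 0.3]
opening: 0.996
```

```bash
python3 - <<'E'
from h import *
c=cam("scene");P=pts(c);
m=(P[...,0]>.48)&(P[...,0]<.62)&(P[...,1]>-.2)&(P[...,1]<-.06)&(P[...,2]>.085)&(P[...,2]<.115)
print("bar",P[m].mean(0),P[m].std(0),P[m][:,2].max())
ax=np.array([-.969,.246,0]);tip=np.array([.5025,.2345,0])
g=tip-ax*.033
for s in(1,-1): go([g[0],g[1],.03],tool(s*np.array([.246,.969,0]),[0,0,-1]))
E
```

```text
bar [ 0.5527248  -0.1324962   0.09793055] [0.01983977 0.00549278 0.0045163 ] 0.10568003645109485
TCP [ 0.5503 -0.1303  0.3768] -> [0.5345 0.2264 0.1847] world d(mm) [ -15.9  356.7 -192.1] shift u [-1.146  7.061  3.818] turn u [-0.021  0.046  3.275]
tool xyz cols [[-0.978, -0.207, 0.006], [-0.207, 0.978, -0.003], [-0.006, -0.004, -1.0]] F [ 0.4 -0.   0.4] open 0.999 t 7.3 q [-0.44  0.18  1.66 -0.    1.29 -2.22]
TCP [ 0.5503 -0.1303  0.3768] -> [0.5345 0.2264 0.1847] world d(mm) [ -15.9  356.7 -192.1] shift u [-1.146  7.061  3.818] turn u [ -0.063  -0.028 -19.225]
tool xyz cols [[-0.978, -0.207, 0.006], [-0.207, 0.978, -0.003], [-0.006, -0.004, -1.0]] F [ 0.4 -0.   0.4] open 0.999 t 7.3 q [-0.44  0.18  1.66 -0.    1.29 -2.22]
```

drive_tool(
  commands=[
    [[-0.143,0.883,0,0,0,0,0],[-0.143,0.883,0,0,0,0,0],[-0.143,0.883,0,0,0,0,0],[-0.143,0.883,0,0,0,0,0],[-0.143,0.883,0,0,0,0,0],[-0.143,0.883,0,0,0,0,0],[-0.143,0.883,0,0,0,0.3,0],[-0.1,0.88,0,0,0,1,0],[0,0,0,0,0,1,0],[0,0,0,0,0,0.98,0]],
  ],
)

```text
time_s: 8.3
eef_pos: [0.5312, 0.2287, 0.3715]
eef_rot: [-0.001, 0.126, 0.992, -0.0]
wrist_force: [-0.1, -0.5, -0.6]
opening: 0.999
```

```bash
python3 - <<'E'
from h import *
ax=np.array([-.969,.246,0]);tip=np.array([.5025,.2345,0])
g=tip-ax*.033
go([g[0],g[1],.0195],tool(np.array([.246,.969,0]),[0,0,-1]))
E
```

```text
TCP [0.5312 0.2287 0.3715] -> [0.5345 0.2264 0.1742] world d(mm) [   3.3   -2.3 -197.3] shift u [-0.083 -0.024  3.945] turn u [-0.008 -0.015 -0.024]
tool xyz cols [[-0.968, 0.249, -0.002], [0.249, 0.968, -0.0], [0.002, -0.001, -1.0]] F [-0.1 -0.5 -0.6] open 0.999 t 8.3 q [ 0.2   0.22  1.63 -0.    1.29 -1.12]
```

drive_tool(
  commands=[
    [[-0.083,-0.024,0.4,0,0,0,0],[0,0,0.8,0,0,0,0],[0,0,0.8,0,0,0,0],[0,0,0.8,0,0,0,0],[0,0,0.6,0,0,0,0],[0,0,0.3,0,0,0,0],[0,0,0.2,0,0,0,0],[0,0,0.04,0,0,0,0],[0,0,0,0,0,0,0]],
  ],
)

```text
time_s: 9.2
eef_pos: [0.5365, 0.2249, 0.1766]
eef_rot: [0.001, 0.124, 0.992, 0.0]
wrist_force: [0.3, -0.1, 0.3]
opening: 1.001
```

drive_tool(
  commands=[
    [[0,0,0,0,0,0,80],[0,0,0,0,0,0,130],[0,0,0,0,0,0,180],[0,0,0,0,0,0,255],[0,0,0,0,0,0,255],[0,0,0,0,0,0,255]],
  ],
)

```text
time_s: 9.8
eef_pos: [0.5363, 0.2249, 0.1764]
eef_rot: [0.001, 0.124, 0.992, 0.0]
wrist_force: [-1.7, 0.1, 6.0]
opening: 0.438
```

drive_tool(
  commands=[
    [[0,0,-0.04,0,0,0,255],[0.15,0,0,0,0,0,255],[0.3,0,0,0,0,0,255],[0.4,0,0,0,0,0,255],[0.5,0,0,0,0,0,255],[0.5,0,0,0,0,0,255],[0.5,0,0,0,0,0,255],[0.4,0,0,0,0,0,255],[0.25,0,0,0,0,0,255],[0,0,0.04,0,0,0,255]],
  ],
)

```text
time_s: 10.8
eef_pos: [0.3884, 0.2622, 0.1755]
eef_rot: [-0.002, 0.124, 0.992, -0.0]
wrist_force: [-8.9, 1.3, 10.8]
opening: 0.444
```

drive_tool(
  commands=[
    [[0,0,0.02,0,0,0,200],[0,0,0,0,0,0,0],[0,0,0,0,0,0,0],[0,0,-0.3,0,0,0,0],[0,0,-0.8,0,0,0,0],[0,0,-0.9,0,0,0,0],[0,0,-0.9,0,0,0,0],[0,-0.7,-0.3,0,0,0,0],[0,-0.9,0,0,0,0,0],[0,-0.9,0,0,0,0,0]],
  ],
)

```text
time_s: 11.8
eef_pos: [0.3596, 0.1396, 0.3355]
eef_rot: [0.001, 0.124, 0.992, 0.0]
wrist_force: [1.2, -0.3, 0.1]
opening: 0.999
```

```bash
python3 - <<'E'
from h import *
c=cam("top");np.savez("pics/top2.npz",**c);s=cam("scene");np.savez("pics/scene2.npz",**s)
a=cv2.resize(c["pixels"][190:350,180:340,::-1],(400,400),interpolation=2)
b=cv2.resize(s["pixels"][150:310,300:460,::-1],(400,400),interpolation=2)
cv2.imwrite("pics/t2.png",np.hstack([a,b]))
for n,c in(("top",c),("scene",s)):
    P=pts(c);px=c["pixels"].astype(int)
    for nm,z,z0,z1,x0,x1 in(("handle",.02,.014,.027,.40,.56),("blade",.0125,.006,.018,.33,.46)):
        m=(P[...,0]>x0)&(P[...,0]<x1)&(P[...,1]>.19)&(P[...,1]<.3)&(P[...,2]>z0)&(P[...,2]<z1)&(px.max(2)<110)
        v,u=np.nonzero(m)
        if len(u)<10:continue
        r=cv2.minAreaRect((ray(c,np.c_[u,v],z)[:,:2]*1000).astype(np.float32));print(n,nm,len(u),np.round(r[0],1),np.round(r[1],1),round(r[2],1))
print(now()[0]["eef_pos"])
E
```

```text
top handle 517 [482.8 239.7] [ 27.9 105.9] 76.3
top blade 22 [449.2 239.5] [24.9 50.7] 4.3
scene handle 275 [476.2 237.7] [ 28.6 137.7] 75.8
scene blade 272 [411.8 253.9] [ 40.5 112.4] 76.9
[0.35902201 0.13712736 0.33444444]
```

View pics/t2.png

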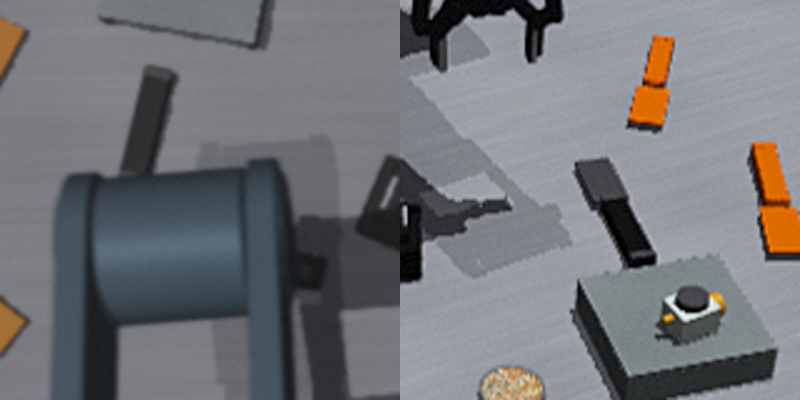

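The scraper is fully clear of the riser. In the scene crop the blade tip is at about (593,160), the shoulder at about (614,199) and the handle end at about (641,258). Dead reckoning and the top-view handle centre agree within 2 mm.

```bash
python3 - <<'E'
from h import *
go([.4710,.2425,.0195],tool([.242,.970,0],[0,0,-1]))
E
```

```text
TCP [0.359  0.1371 0.3344] -> [0.471  0.2425 0.1742] world d(mm) [ 112.   105.4 -160.2] shift u [-1.636  2.609  3.2  ] turn u [-0.013 -0.001 -0.073]
tool xyz cols [[-0.968, 0.252, -0.001], [0.252, 0.968, -0.002], [0.0, -0.002, -1.0]] F [-0.1  0.3  0.1] open 0.999 t 11.9 q [ 0.05 -0.19  2.13 -0.    1.21 -1.26]
```

drive_tool(
  commands=[
    [[-0.4,0.65,0,0,0,-0.07,0],[-0.4,0.65,0,0,0,0,0],[-0.4,0.65,0,0,0,0,0],[-0.436,0.659,0,0,0,0,0],[0,0,0.7,0,0,0,0],[0,0,0.8,0,0,0,0],[0,0,0.8,0,0,0,0],[0,0,0.5,0,0,0,0],[0,0,0.25,0,0,0,0],[0,0,0,0,0,0,0]],
  ],
)

```text
time_s: 12.9
eef_pos: [0.4698, 0.2476, 0.1803]
eef_rot: [-0.002, 0.12, 0.993, -0.001]
wrist_force: [1.2, 0.1, 0.2]
opening: 1.003
```

```bash
python3 - <<'E'
from h import *
go([.4710,.2425,.0195],tool([.242,.970,0],[0,0,-1]))
E
```

```text
TCP [0.4698 0.2476 0.1803] -> [0.471  0.2425 0.1742] world d(mm) [ 1.2 -5.1 -6.1] shift u [-0.048 -0.094  0.123] turn u [-0.013 -0.024  0.034]
tool xyz cols [[-0.971, 0.237, -0.004], [0.237, 0.971, -0.001], [0.003, -0.002, -1.0]] F [1.2 0.1 0.2] open 1.003 t 12.9 q [ 0.26  0.4   1.85 -0.    0.89 -1.07]
```

drive_tool(
  commands=[
    [[-0.048,-0.094,0.1,0,0,0.03,0],[0,0,0.01,0,0,0,0],[0,0,0,0,0,0,100],[0,0,0,0,0,0,160],[0,0,0,0,0,0,200],[0,0,0,0,0,0,255],[0,0,0,0,0,0,255],[0,0,0,0,0,0,255]],
  ],
)

```text
time_s: 13.7
eef_pos: [0.4719, 0.2428, 0.1773]
eef_rot: [0.001, 0.122, 0.993, 0.0]
wrist_force: [-1.1, 1.3, 5.2]
opening: 0.289
```

```bash
python3 - <<'E'
from h import *
go([.4710,.2425,.0195],tool([.242,.970,0],[0,0,-1]))
E
```

```text
TCP [0.4719 0.2428 0.1773] -> [0.471  0.2425 0.1742] world d(mm) [-0.9 -0.3 -3.1] shift u [ 0.017 -0.01   0.062] turn u [0.004 0.007 0.005]
tool xyz cols [[-0.97, 0.241, 0.001], [0.241, 0.97, 0.0], [-0.001, 0.001, -1.0]] F [-1.1  1.3  5.2] open 0.289 t 13.7 q [ 0.25  0.41  1.85  0.    0.88 -1.08]
```

drive_tool(
  commands=[
    [[0,0,-0.1,0,0,0,255],[0,0,-0.4,0,0,0,255],[0,0,-0.8,0,0,0,255],[0,0,-0.8,0,0,0,255],[0,0,-0.8,0,0,0,255],[0,0,-0.6,0,0,0,255],[0,0,-0.2,0,0,0,255],[0,0,0,0,0,0,255]],
  ],
)

```text
time_s: 14.5
eef_pos: [0.4718, 0.2426, 0.3626]
eef_rot: [0.001, 0.122, 0.993, 0.0]
wrist_force: [-0.6, -0.8, -2.5]
opening: 0.289
```

```bash
python3 - <<'E'
from h import *
print(now()[0]["eef_pos"],now()[0]["wrist_force"],now()[0]["opening"])
for n in("top","scene"):
    c=cam(n);np.savez(f"pics/{n}3.npz",**c);P=pts(c)
    B=lambda z0,z1:(P[...,0]>.36)&(P[...,0]<.6)&(P[...,1]>-.33)&(P[...,1]<-.2)&(P[...,2]>z0)&(P[...,2]<z1)
    def f(m,z):
        v,u=np.nonzero(m);r=cv2.minAreaRect((ray(c,np.c_[u,v],z)[:,:2]*1000).astype(np.float32))
        print(n,np.round(r[0],1),np.round(r[1],1),round(r[2],1),"medz",np.median(P[m][:,2]))
    f(B(.008,.019),.014)
    q=P[B(.03,.1)]
    # plane by RANSAC-ish: keep points fitting z = a+b*s
    best=None;rng=np.random.default_rng(0)
    for _ in range(300):
        a=q[rng.choice(len(q),3,False)];nn=np.cross(a[1]-a[0],a[2]-a[0]);nn/=np.linalg.norm(nn)+1e-12
        i=abs((q-a[0])@nn)<.0012
        if best is None or i.sum()>best.sum(): best=i
    w=q[best];u,s,v=np.linalg.svd(w-w.mean(0),full_matrices=False);nn=v[2]*np.sign(v[2][2])
    r=cv2.minAreaRect((w[:,:2]*1000).astype(np.float32))
    print(" block top",len(w),"n",nn.round(4),"tilt",np.degrees(np.arccos(nn[2])).round(2),"azim",np.degrees(np.arctan2(nn[1],nn[0])).round(2),"ctr",w.mean(0).round(4),np.round(r[0],1),np.round(r[1],1),round(r[2],1),"z",w[:,2].min().round(4),w[:,2].max().round(4))
    np.save(f"pics/{n}_q.npy",q)
s=dict(np.load("pics/scene3.npz"));t=dict(np.load("pics/top3.npz"))
a=cv2.resize(t["pixels"][180:300,415:535,::-1],(400,400),interpolation=2);b=cv2.resize(s["pixels"][250:350,150:250,::-1],(400,400),interpolation=2)
cv2.imwrite("pics/h3.png",np.hstack([a,b]))
E
```

```text
[0.47175426 0.24262425 0.36256239] [-0.5757806  -0.77225195 -2.53839262] 0.2888867965544883
top [ 484.6 -266.6] [109.2 215.4] 87.3 medz 0.014571218251060213
 block top 449 n [-0.4908  0.0407  0.8703] tilt 29.5 azim 175.26 ctr [ 0.4383 -0.2598  0.0613] [ 437.5 -259.8] [64.4 78.2] 84.6 z 0.0382 0.083
scene [ 481.4 -266.5] [ 83.5 199. ] 84.4 medz 0.012189467440047869
 block top 213 n [-0.494   0.0446  0.8683] tilt 29.73 azim 174.84 ctr [ 0.4407 -0.2623  0.0607] [ 438.  -262.1] [63.5 80.4] 83.9 z 0.0349 0.0818
```

View pics/h3.png

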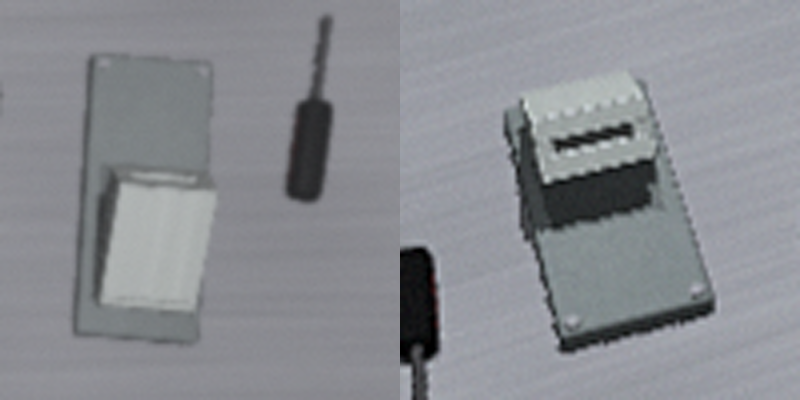

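The slot mouth is clearly visible in the scene crop at about (593,137), and the holder is empty. Both cameras give the block's heading as about 174.5° and a tilt of 30°, with mouth positions about 2 mm apart. Working out the pre-insert pose next.

```bash
cat >> h.py <<'E'
h=np.array([-.9954,.0958,0]);M=np.array([.4846,-.2655,.066])
sx=.866*h-np.array([0,0,.5]);sz=.5*h+np.array([0,0,.866]);sy=np.cross(sz,sx)
RT=tool(sy,-sz)
def slot(x,y=0,z=0,L=.045,D=.1673): # go: shoulder at slot coords
    go(M+sx*(x-L)+sy*y+sz*z,RT,D)
def where(L=.045,D=.1673):
    o,p,R=now();m=R.as_matrix();s=p+m[:,2]*D+m[:,0]*L-M
    print("shoulder in slot mm",(np.array([s@sx,s@sy,s@sz])*1000).round(2),"misalign deg",np.degrees((RT.inv()*R).as_rotvec()).round(2),"F",o["wrist_force"].round(1),"op",round(o["opening"],3),"t",o["time_s"])
E
python3 -c "
from h import *
slot(-.105)"
```

```text
TCP [0.4709 0.2424 0.3597] -> [ 0.5306 -0.2699  0.2859] world d(mm) [  59.7 -512.3  -73.8] shift u [-3.638 -9.652  1.48 ] turn u [-5.588  0.425 20.735]
tool xyz cols [[-0.97, 0.242, -0.003], [0.242, 0.97, -0.001], [0.003, -0.002, -1.0]] F [-0.6  0.5 -2.6] open 0.289 t 14.6 q [ 0.25  0.13  1.76 -0.    1.25 -1.08]
```

```bash
sed -i 's/RT=tool(sy,-sz)/RT=tool(-sy,-sz)/' h.py; python3 -c "
from h import *
slot(-.105);print(RT.as_matrix().round(3))"
```

```text
TCP [0.4709 0.2424 0.3597] -> [ 0.5306 -0.2699  0.2859] world d(mm) [  59.7 -512.3  -73.8] shift u [-3.638 -9.652  1.48 ] turn u [-0.287 -3.763 -1.033]
tool xyz cols [[-0.97, 0.242, -0.003], [0.242, 0.97, -0.001], [0.003, -0.002, -1.0]] F [-0.6  0.5 -2.6] open 0.289 t 14.6 q [ 0.25  0.13  1.76 -0.    1.25 -1.08]
[[-0.862  0.096  0.498]
 [ 0.083  0.995 -0.048]
 [-0.5    0.    -0.866]]
```

drive_tool(
  commands=[
    [[-0.2,-0.4,0,0,0,0,255],[-0.33,-0.85,0,0,0,0,255],[-0.33,-0.9,0,0,0,0,255],[-0.33,-0.9,0,0,0,0,255],[-0.33,-0.9,0,0,0,0,255],[-0.33,-0.9,0,0,0,0,255],[-0.33,-0.9,0,0,0,0,255],[-0.33,-0.9,0,0,0,0,255],[-0.33,-0.9,0,0,0,0,255],[-0.33,-0.9,0,0,0,0,255]],
  ],
)

```text
time_s: 15.6
eef_pos: [0.5226, -0.2074, 0.3586]
eef_rot: [-0.002, 0.122, 0.993, 0.001]
wrist_force: [1.0, 0.2, -2.4]
opening: 0.289
```

drive_tool(
  commands=[
    [[-0.33,-0.8,0,0,0,0,255],[-0.14,-0.4,0,0,0,0,255],[0,0,0,-0.05,-0.63,-0.17,255],[0,0,0,-0.05,-0.63,-0.17,255],[0,0,0,-0.05,-0.63,-0.17,255],[0,0,0,-0.05,-0.63,-0.17,255],[0,0,0,-0.05,-0.63,-0.17,255],[0,0,0,-0.04,-0.61,-0.18,255],[0,0,0,0,0,0,255],[0,0,0,0,0,0,255]],
  ],
)

```text
time_s: 16.6
eef_pos: [0.5312, -0.2691, 0.3599]
eef_rot: [0.257, 0.047, 0.965, -0.011]
wrist_force: [0.5, -0.2, -2.5]
opening: 0.287
```

```bash
python3 -c "
from h import *
slot(-.105);where()"
```

```text
TCP [ 0.5312 -0.2691  0.3599] -> [ 0.5306 -0.2699  0.2859] world d(mm) [ -0.6  -0.9 -74. ] shift u [ 0.745 -0.024  1.279] turn u [ 0.019 -0.017 -0.021]
tool xyz cols [[-0.863, 0.097, 0.496], [0.086, 0.995, -0.045], [-0.498, 0.004, -0.867]] F [ 0.5 -0.2 -2.5] open 0.287 t 16.6 q [-0.74  0.15  1.78  0.42  0.83 -2.44]
shoulder in slot mm [-142.01   -1.5    63.97] misalign deg [-0.15  0.14  0.16] F [ 0.5 -0.2 -2.5] op 0.287 t 16.6
```

drive_tool(
  commands=[
    [[0.15,0,0.26,0.02,-0.02,-0.02,255],[0.2,-0.01,0.35,0,0,0,255],[0.2,-0.01,0.35,0,0,0,255],[0.15,0,0.25,0,0,0,255],[0.05,0,0.07,0,0,0,255],[0,0,0,0,0,0,255],[0,0,0,0,0,0,255]],
  ],
)

```text
time_s: 17.3
eef_pos: [0.5319, -0.2709, 0.2884]
eef_rot: [0.261, 0.046, 0.964, -0.014]
wrist_force: [0.7, 0.2, -2.3]
opening: 0.287
```

```bash
python3 - <<'E'
from h import *
slot(-.105);where()
s=cam("scene");np.savez("pics/scene4.npz",**s);t=cam("top");np.savez("pics/top4.npz",**t)
def proj(c,X):
    q=c["R"]@X+c["t"];q=c["intrinsics"]@q;return (q[:2]/q[2])
o,p,R=now();m=R.as_matrix()
tp=lambda a,b,d=.1673:p+m[:,2]*d+m[:,0]*(.045+a)+m[:,1]*b
im=cv2.resize(s["pixels"][225:345,150:270,::-1],(600,600),interpolation=cv2.INTER_CUBIC)
f=lambda X:tuple(int(round(v)) for v in (proj(s,X)-[150,225]+.5)*5)
for a,b,d in((.075,.02,.1673),(.075,-.02,.1673),(0,.02,.1673),(0,-.02,.1673),(0,.013,.1573),(0,-.013,.1573),(-.11,.013,.1573),(-.11,-.013,.1573)): cv2.circle(im,f(tp(a,b,d)),2,(0,0,255),-1)
for y in(-.022,.022):
    for z in(-.0042,.0042): cv2.circle(im,f(M+sy*y+sz*z),2,(0,255,0),-1)
for y in(-.032,.032): cv2.circle(im,f(M+sy*y+sz*.018),2,(255,0,0),-1)
cv2.imwrite("pics/p4.png",im)
E
```

```text
TCP [ 0.5319 -0.2709  0.2884] -> [ 0.5306 -0.2699  0.2859] world d(mm) [-1.3  1.  -2.5] shift u [0.049 0.018 0.029] turn u [-0.018  0.045  0.014]
tool xyz cols [[-0.859, 0.095, 0.503], [0.081, 0.995, -0.051], [-0.505, -0.003, -0.863]] F [ 0.7  0.2 -2.3] open 0.287 t 17.3 q [-0.75  0.25  1.83  0.5   0.69 -2.55]
shoulder in slot mm [-108.46    1.39    1.2 ] misalign deg [ 0.15 -0.36 -0.11] F [ 0.7  0.2 -2.3] op 0.287 t 17.3
```

View pics/p4.png

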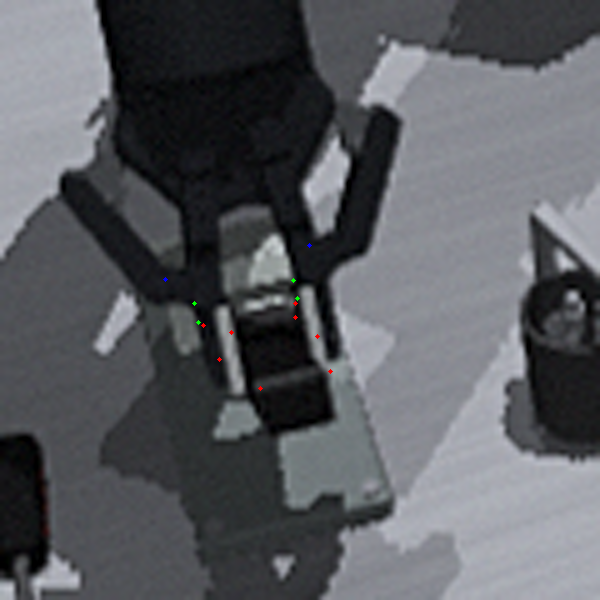

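The scraper's projected rear-top corners land on its image at (260,388) and (330,371), so arm and camera agree. The predicted slot corners also match those seen earlier. One sub-pixel check of the slot centre, then insert.

```bash
python3 - <<'E'
from h import *
s=dict(np.load("pics/scene3.npz"));g=s["pixels"].astype(float).sum(2)
sub=g[276:293,183:214];w=np.clip(330-sub,0,None);
k,l,st,ce=cv2.connectedComponentsWithStats((w>0).astype(np.uint8));print(st.tolist())
v,u=np.mgrid[276:293,183:214]
for i in range(1,k):
    ww=w*(l==i);print(i,(u*ww).sum()/ww.sum(),(v*ww).sum()/ww.sum())
q=s["R"]@M+s["t"];q=s["intrinsics"]@q;print("M px",q[:2]/q[2], "mm/px",q[2]/566.7*1000)
e=1e-3
for d in(sy,sz):
    r=s["intrinsics"]@(s["R"]@(M+d*e)+s["t"]);print("px per mm",r[:2]/r[2]-q[:2]/q[2])
slot(-.085);where()
E
```

```text
[[0, 0, 31, 17, 432], [5, 5, 20, 7, 55], [0, 9, 2, 8, 11], [17, 13, 14, 4, 29]]
1 197.8670084147403 283.8346068285134
2 183.15091463414635 289.5060975609756
3 208.1428817056396 291.2842159559835
M px [198.68876101 284.63942146] mm/px 2.2147703454317353
px per mm [-0.45133861  0.10593178]
px per mm [-0.09294529 -0.43249555]
TCP [ 0.5319 -0.271   0.2888] -> [ 0.5134 -0.2683  0.2759] world d(mm) [-18.5   2.8 -12.9] shift u [0.453 0.02  0.033] turn u [-0.022  0.05   0.016]
tool xyz cols [[-0.859, 0.095, 0.503], [0.08, 0.995, -0.051], [-0.506, -0.004, -0.863]] F [ 0.9 -0.3 -1.7] open 0.288 t 17.4 q [-0.75  0.25  1.83  0.5   0.69 -2.55]
shoulder in slot mm [-108.79    1.57    1.5 ] misalign deg [ 0.17 -0.4  -0.13] F [ 0.9 -0.3 -1.7] op 0.288 t 17.4
```

drive_tool(
  commands=[
    [[0.1,0,0,-0.02,0.05,0.01,255],[0.2,0,0,0,0,0,255],[0.15,0,0,0,0,0,255],[0.05,0,0,0,0,0,255],[0,0,0,0,0,0,255],[0,0,0,0,0,0,255]],
  ],
)

```text
time_s: 18.0
eef_pos: [0.5099, -0.2688, 0.2752]
eef_rot: [0.258, 0.046, 0.965, -0.012]
wrist_force: [0.5, 0.1, -2.1]
opening: 0.285
```

```bash
python3 -c "
from h import *
where()
for n in('scene','top'):
    c=cam(n);np.savez(f'pics/{n}5.npz',**c)
    i=c['pixels'][:,:,::-1]
    if n=='scene': a=cv2.resize(i[250:330,160:240],(400,400),interpolation=2)
    else: b=cv2.resize(i[190:270,420:500],(400,400),interpolation=2)
cv2.imwrite('pics/p5.png',np.hstack([a,b]))"
```

```text
shoulder in slot mm [-81.47   0.79   1.14] misalign deg [-0.03  0.08  0.01] F [ 0.5  0.1 -2.1] op 0.285 t 18.0
```

View pics/p5.png

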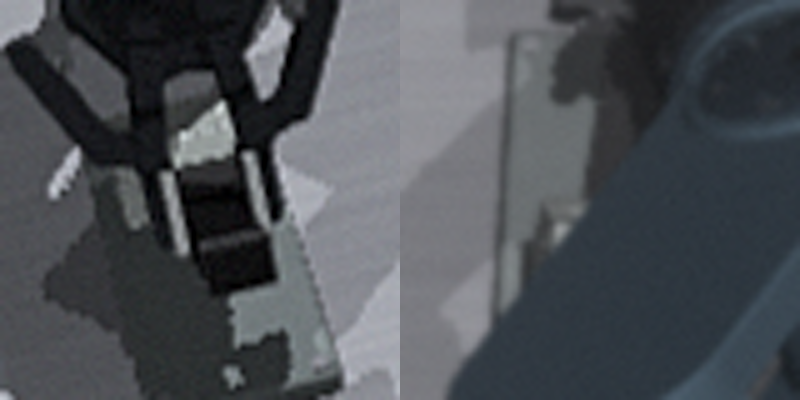

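The scraper sits in line with the slot with its tip just short of the mouth, though the fingers hide the tip (around (210,160)). I'll feel my way in by force.

drive_tool(
  commands=[
    [[0.08,0,0,0,0,0,255],[0.08,0,0,0,0,0,255],[0.08,0,0,0,0,0,255],[0,0,0,0,0,0,255]],
  ],
)

```text
time_s: 18.5
eef_pos: [0.499, -0.2674, 0.2684]
eef_rot: [0.257, 0.046, 0.965, -0.012]
wrist_force: [-0.2, 0.5, -2.2]
opening: 0.286
```

```bash
python3 -c "
from h import *
where()"
```

```text
shoulder in slot mm [-68.3    0.27   0.87] misalign deg [-0.08  0.15  0.02] F [-0.2  0.5 -2.2] op 0.286 t 18.5
```

drive_tool(
  commands=[
    [[0.1,0,0,0,0,0,255],[0.1,0,0,0,0,0,255],[0.1,0,0,0,0,0,255],[0,0,0,0,0,0,255]],
  ],
)

```text
time_s: 18.9
eef_pos: [0.4859, -0.2661, 0.2608]
eef_rot: [0.257, 0.046, 0.965, -0.012]
wrist_force: [0.3, -0.1, -3.0]
opening: 0.289
```

```bash
python3 -c "
from h import *
where()"
```

```text
shoulder in slot mm [-53.12   0.21   0.9 ] misalign deg [-0.09  0.16  0.03] F [ 0.3 -0.1 -3. ] op 0.289 t 18.9
```

Free travel with the tip about 22 mm inside. Continuing.

drive_tool(
  commands=[
    [[0.12,0,0,0,0,0,255],[0.15,0,0,0,0,0,255],[0.15,0,0,0,0,0,255],[0.1,0,0,0,0,0,255],[0.08,0,0,0,0,0,255],[0,0,0,0,0,0,255]],
  ],
)

```text
time_s: 19.5
eef_pos: [0.4602, -0.2638, 0.2462]
eef_rot: [0.257, 0.046, 0.965, -0.012]
wrist_force: [0.5, 0.3, -1.5]
opening: 0.288
```

```bash
python3 -c "
from h import *
where()"
```

```text
shoulder in slot mm [-23.57   0.49   1.06] misalign deg [-0.06  0.13  0.03] F [ 0.5  0.3 -1.5] op 0.288 t 19.5
```

drive_tool(
  commands=[
    [[0.12,0,0,0,0,0,255],[0.12,0,0,0,0,0,255],[0.1,0,0,0,0,0,255],[0.04,0,0,0,0,0,255],[0,0,0,0,0,0,255]],
  ],
)

```text
time_s: 20.0
eef_pos: [0.444, -0.2623, 0.2369]
eef_rot: [0.258, 0.046, 0.965, -0.012]
wrist_force: [-0.5, -0.9, -2.1]
opening: 0.287
```

```bash
python3 -c "
from h import *
where()"
```

```text
shoulder in slot mm [-4.86  0.58  1.12] misalign deg [-0.05  0.11  0.02] F [-0.5 -0.9 -2.1] op 0.287 t 20.0
```

drive_tool(
  commands=[
    [[0.04,0,0,0,0,0,255],[0.04,0,0,0,0,0,255],[0,0,0,0,0,0,255]],
  ],
)

```text
time_s: 20.3
eef_pos: [0.4407, -0.2619, 0.235]
eef_rot: [0.258, 0.046, 0.965, -0.012]
wrist_force: [-0.3, -0.5, -2.8]
opening: 0.286
```

drive_tool(
  commands=[
    [[0.03,0,0,0,0,0,255],[0.03,0,0,0,0,0,255],[0,0,0,0,0,0,255]],
  ],
)

```text
time_s: 20.6
eef_pos: [0.4387, -0.262, 0.2342]
eef_rot: [0.258, 0.046, 0.965, -0.012]
wrist_force: [4.0, 0.4, -1.5]
opening: 0.285
```

```bash
python3 -c "
from h import *
where()"
```

```text
shoulder in slot mm [0.78 0.8  1.34] misalign deg [-0.02  0.01  0.01] F [ 4.   0.4 -1.5] op 0.285 t 20.6
```

drive_tool(
  commands=[
    [[0.03,0,0,0,0,0,255],[0.02,0,0,0,0,0,255],[0,0,0,0,0,0,255]],
  ],
)

```text
time_s: 20.9
eef_pos: [0.4379, -0.2619, 0.2342]
eef_rot: [0.26, 0.047, 0.964, -0.012]
wrist_force: [14.3, 3.2, -0.6]
opening: 0.287
```

```bash
python3 -c "
from h import *
where()"
```

```text
shoulder in slot mm [0.9  0.9  1.58] misalign deg [-0.   -0.19  0.03] F [14.3  3.2 -0.6] op 0.287 t 20.9
```

drive_tool(
  commands=[
    [[-0.04,0,0,0,0,0,255],[0,0,0,0,0,0,200],[0,0,0,0,0,0,100],[0,0,0,0,0,0,0],[0,0,0,0,0,0,0],[0,0,-0.2,0,0,0,0],[0,0,-0.6,0,0,0,0],[0,0,-0.8,0,0,0,0],[0,0,-0.8,0,0,0,0],[0,0,-0.4,0,0,0,0]],
  ],
)

```text
time_s: 21.9
eef_pos: [0.3673, -0.2553, 0.3579]
eef_rot: [0.259, 0.046, 0.965, -0.014]
wrist_force: [0.8, -0.5, -0.4]
opening: 0.999
```

```bash
python3 - <<'E'
from h import *
o=now()[0];print(o["eef_pos"],o["wrist_force"],o["opening"],o["time_s"])
s=cam("scene");P=pts(s);px=s["pixels"].astype(int)
cv2.imwrite("pics/end.png",cv2.resize(s["pixels"][200:360,120:280,::-1],(600,600),interpolation=2))
m=(P[...,0]>.46)&(P[...,0]<.62)&(P[...,1]>-.31)&(P[...,1]<-.22)&(P[...,2]>.05)&(P[...,2]<.16)&(px.max(2)<70)
q=(P[m]-M)@np.c_[sx,sy,sz]*1000;print(len(q),"slot-frame 2/50/98%",np.percentile(q,[2,50,98],axis=0).round(1).tolist())
c=dict(np.load("pics/scene0.npz"));t=cam("top");t0=dict(np.load("pics/top0.npz"))
def obj(c,x0,x1,y0,y1,z0,z1):
    P=pts(c);m=(P[...,0]>x0)&(P[...,0]<x1)&(P[...,1]>y0)&(P[...,1]<y1)&(P[...,2]>z0)&(P[...,2]<z1);return P[m].mean(0).round(4),P[m].std(0).round(4),m.sum()
print("bar",obj(s,.49,.62,-.19,-.07,.09,.11))
for nm,b in(("filter",(.6,.75,-.06,.06,.045,.07)),("driver",(.42,.65,-.45,-.33,.008,.03)),("carb",(.58,.75,.1,.3,.055,.1))): print(nm,obj(c,*b)[0],obj(s,*b)[0])
E
```

```text
[ 0.36734833 -0.25530586  0.35787598] [ 0.78383228 -0.47477156 -0.38197088] 0.9994954142950386 21.9
318 slot-frame 2/50/98% [[-110.6, -14.1, -15.8], [-86.6, 3.7, 2.4], [8.7, 18.1, 7.8]]
bar (array([ 0.5518, -0.1324,  0.0985]), array([0.0187, 0.0053, 0.0028]), np.int64(122))
filter [ 0.6744 -0.      0.0529] [ 6.746e-01 -3.000e-04  5.290e-02]
driver [ 0.5243 -0.3828  0.0172] [ 0.5242 -0.3828  0.0169]
carb [0.6625 0.1916 0.0675] [0.6628 0.1917 0.0673]
```

View pics/end.png

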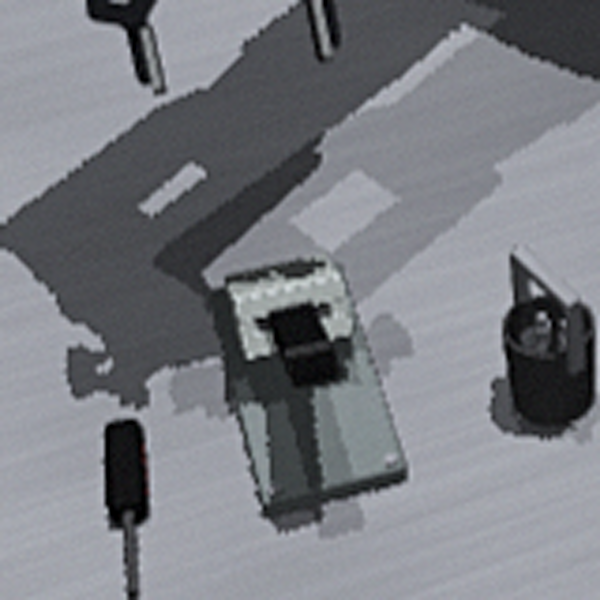

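The scraper's handle sits against the mouth (about (300,340)), with its rear end measured 110.6 mm out against an expected 110. The pail stands upright at about (548,350), and the bystanders haven't moved.

```bash
python3 -c "
from h import *
print(ctrl.hand_in())"
```

```text
the job is handed in; nothing more can be done
None
```

The scraper is fully home in the slot and the pail stands on the bench beside the holder. I handed the job in at about 22 s of the 67 s allowed.

**What I did:** I lifted the pail off the step by its bar and set it down about 0.14 m from the holder's origin. I pulled the scraper out by its blade and took a fresh grip on the handle. Then I tilted it 30° and slid it into the slot until the handle stopped at the mouth. I pushed to about 15 N to confirm the stop, then let go and backed clear.

**Last checks:**
- **Scraper seating:** by the arm's own position the shoulder was at +0.9, +0.9 and +1.6 mm (x, y, z in the slot frame), aligned within 0.2° before I let go. After release the camera put the handle's rear end 110.6 mm from the mouth, against 110 expected.
- **Pail:** its bar is level at about 98 mm, so it is standing upright on the bench.
- **Bystanders:** the filter, screwdriver and carburettor are within 0.5 mm of where they started. I did not re-measure the battery pack; nothing was moved near it.
- **Robot:** the gripper is open and clear of everything, with no meaningful wrist force.

**Disagreements:** the two cameras differed by about 2 mm on the slot's sideways position, so I used the mean. The slot's dark centre in the scene view suggested it lay a further 1–1.5 mm off in y and z. The blade went in without resistance either way.

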